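Put the new soap bars in the counter canisters and press every lid home

TASK

Restock the soap counter: put every olive-green soap bar lying on the counter into a canister of its own, lying flat on its floor; lift that canister's loose lid off by its knob, set it down on the counter knob up while you load, and then put a lid back on. All three canisters, also one that gets no bar, must finish upright and closed, with the lid pressed straight down until it is fully home and no seal shows between lid and rim. Leave the other goods on the counter where they are.

Things in the scene. Friction and masses are not known exactly. Their poses are not given: they have to be found in the camera images.
- jar1_rim (a point): White round stoneware canister, open at the top, 120 mm across, 75 mm high, 1.3 kg, standing free on the counter; three alike. The point is the centre of its mouth, level with the rim (75 mm above the counter); z up. Inside it is 106 mm across and the flat floor lies 67 mm below the rim.
- jar2_rim (a point): White round stoneware canister, open at the top, 120 mm across, 75 mm high, 1.3 kg, standing free on the counter; three alike. The point is the centre of its mouth, level with the rim (75 mm above the counter); z up. Inside it is 106 mm across and the flat floor lies 67 mm below the rim.
- jar3_rim (a point): White round stoneware canister, open at the top, 120 mm across, 75 mm high, 1.3 kg, standing free on the counter; three alike. The point is the centre of its mouth, level with the rim (75 mm above the counter); z up. Inside it is 106 mm across and the flat floor lies 67 mm below the rim.
- lid1_knob (a point): Bamboo press lid, 0.15 kg; three alike, any fits any canister; at the start one lies loose on each. Point: centre of the knob's head (36 mm across, 24 mm high); z up. Flange 124 mm across, 12 mm thick, its top 24 mm and underside 36 mm below the point. Under it a plug 97 mm across (88 at its foot) enters the mouth; the plug's foot is 52 mm below the point. Home: flange on rim, point 36 mm above the rim.
- lid2_knob (a point): Bamboo press lid, 0.15 kg; three alike, any fits any canister; at the start one lies loose on each. Point: centre of the knob's head (36 mm across, 24 mm high); z up. Flange 124 mm across, 12 mm thick, its top 24 mm and underside 36 mm below the point. Under it a plug 97 mm across (88 at its foot) enters the mouth; the plug's foot is 52 mm below the point. Home: flange on rim, point 36 mm above the rim.
- lid3_knob (a point): Bamboo press lid, 0.15 kg; three alike, any fits any canister; at the start one lies loose on each. Point: centre of the knob's head (36 mm across, 24 mm high); z up. Flange 124 mm across, 12 mm thick, its top 24 mm and underside 36 mm below the point. Under it a plug 97 mm across (88 at its foot) enters the mouth; the plug's foot is 52 mm below the point. Home: flange on rim, point 36 mm above the rim.
- seal1 (a joint): Dark rubber seal of lid 1, 114 mm across, 6 mm high, round the plug under the flange. Value: how far it is squeezed up into the flange, 0 = not, 0.006 m = fully. A loose lid rests by its seal on the rim (knob point 42 mm above the rim, a 6 mm dark band shows). About 10 N straight down on the lid squeezes it home; it then stays squeezed.
- seal2 (a joint): Dark rubber seal of lid 2, 114 mm across, 6 mm high, round the plug under the flange. Value: how far it is squeezed up into the flange, 0 = not, 0.006 m = fully. A loose lid rests by its seal on the rim (knob point 42 mm above the rim, a 6 mm dark band shows). About 10 N straight down on the lid squeezes it home; it then stays squeezed.
- seal3 (a joint): Dark rubber seal of lid 3, 114 mm across, 6 mm high, round the plug under the flange. Value: how far it is squeezed up into the flange, 0 = not, 0.006 m = fully. A loose lid rests by its seal on the rim (knob point 42 mm above the rim, a 6 mm dark band shows). About 10 N straight down on the lid squeezes it home; it then stays squeezed.
- soap1_center (a point): Olive-green oblong soap bar, 74 x 50 x 30 mm, about 0.12 kg, lying flat on the counter; two or three of these are present (an absent one has no pose). The point is its centre; x along the 74 mm, y along the 50 mm, z up.
- soap2_center (a point): Olive-green oblong soap bar, 74 x 50 x 30 mm, about 0.12 kg, lying flat on the counter; two or three of these are present (an absent one has no pose). The point is its centre; x along the 74 mm, y along the 50 mm, z up.
- soap3_center (a point): Olive-green oblong soap bar, 74 x 50 x 30 mm, about 0.12 kg, lying flat on the counter; two or three of these are present (an absent one has no pose). The point is its centre; x along the 74 mm, y along the 50 mm, z up.
- pump: Bystander: amber pump bottle, 68 mm across, 190 mm high, standing in the row of canisters. Origin at the centre of its base.
- tin: Bystander: round metal tin, 60 mm across, 26 mm high, standing in the row of soap bars. Origin at the centre of its base.
- brush: Bystander: wooden scrubbing brush 140 x 50 x 32 mm lying beside the row of soap bars. Origin under its middle, x along its length.
- balm: Bystander: small jar 56 mm across, 75 mm high, beyond the canisters. Origin at the centre of its base.
- cup: Bystander: terracotta cup 76 mm across, 85 mm high, beyond the canisters. Origin at the centre of its base.
- giftbox: Bystander: cardboard box 90 x 120 x 50 mm, beyond the canisters. Origin at the centre of its base.
Mind the look-alikes: they are no part of the job. What is shaped like the part that bears soap2_center but purple is not meant. Leave any blue look-alike of the part that bears lid2_knob alone.

How it is judged:
By the outcome, as a careful person would: the job done as asked, in the order asked, and still so for the second after the job is handed in, with the robot touching nothing.
Of soap1, soap2, soap3 only 2 to 3 are there at a start; the rules pass over those that are not, and their reading is None.
At some moment in a run one of soap1, soap2, soap3 may be knocked a few centimetres aside while the robot is not near it.
It also fails if it takes over 210 s, if anything falls off the work surface, if the arm or the gripper's body presses on something with over 40 N, if the wrist force passes 120 N, or if a joint passes its speed limit or range.

ROBOT

A 6-joint arm with a two-finger parallel gripper is mounted at the origin on the work surface. World frame = base frame: x ahead of the robot, y to its left, z up, the work surface at z = 0. Lengths are in m, angles in rad, forces in N, time in s.
With the tool pointing down it reaches from about 0.35 to 0.925 m from the base axis. Payload 6.4 kg.
Tool frame: the origin (TCP) lies midway between the tips of the shut fingers; the grasp point (between the pads) lies 19 mm behind it (grasp_offset is the distance from the TCP to the grasp point, in m); z points along the fingers, y is the line along which they close (so a half turn about z gives the same grasp; the last joint's range is limited). The gripper opens to 94 mm and grips with 3 to 60 N. Pads are 16 mm wide; open, the fingers measure 119 mm over their backs; the gripper's body (75 mm by 177 mm) begins 78 mm behind the grasp point.
Start: joints at [-1.489, 0.245, 1.558, -0, 1.339, -0.174], TCP at [0.164, -0.629, 0.205] pointing down, gripper open.
Joint ranges: [-3.13, 3.13], [-1.02, 2.26], [0.13, 2.54], [-0.95, 4.09], [0.21, 2.88], [-2.74, 2.74]. Speed limits (rad/s): [2.57, 2.57, 3.14, 3.14, 3.14, 3.14].

INTERFACE

Orientations are given as [roll, pitch, yaw] about the fixed x, y, z axes, in that order (R = Rz(yaw) Ry(pitch) Rx(roll)).
In Python, from workcell import * gives the robot as it stands.
- The arm moves only by the shell command python3 -m jog 'ROWS'. ROWS is JSON, one flat list of numbers, 5 for each row, row after row: the shift along the world's x, y, z in units of 25 mm (1.0 is 25 mm), then the turn about the world's z in units of 8 degrees (1.0 is 8 degrees), then the finger opening in mm, from 0 to 94. In form: [dx, dy, dz, twist, grip, dx, dy, dz, twist, grip, ...]. A call has 1 to 8 rows; each row is the pose to reach, as a shift and turn from the pose commanded when the call began; what a row does not reach only later rows make up. A row lasts 1/8 s, in which the tool goes at most 62.5 mm and 10.7 degrees, less where a joint would pass 70% of its speed; a pose out of reach is approached as far as the arm can. A call with a gripper value outside its range is refused whole. The fingers move at their own pace and stop on an object; the grip force is fixed at half the most. Time passes only in rows, so rows that repeat a pose let the fingers close. It gives the time, the measured TCP pose, the force, the opening and the grip force at its end, in the units of the state.
- sense(): the state, without advancing time (a new reading comes with each control period).
- get_image(name): name is "side" or "top" or "wrist"; returns a dict with "image" (480x640x3 uint8, red, green, blue), "mtx" (3x3 intrinsics, pixels), "R" (3x3) and "t" (3): a world point X has camera coordinates R X + t. Camera axes: x right, y down, z forward; pixel columns grow to the right and rows downward; lengths in m; the calibration is good to about 2 mm. The wrist camera is an equidistant fisheye: a pixel r from the principal point sees the ray r / f radians off the axis. A picture is of the moment at which its call begins. There is no depth.
- sign_off(): hands the job in; it is judged then, once.
Trained networks look in the newest picture that a camera, given by its name, has taken for a name from the list of things; names that differ only in an ending like _2 or _b are one class to them, and where a whole thing is asked for, a point or a joint stands for the part that bears it (a point fixed in the world has none). Each returns a list of dicts, best first, with "score" (0 to 1); they miss things now and then, are a little off and sometimes report something else, mostly with a low value. They report only what shows in the picture. A call takes as long as a camera call. They do not tell look-alikes from the thing itself.
- search_frame(camera, target): "at" ([x, y, z] in m, in the coordinates of the camera as it stood for that picture, good to about 4 mm: the middle of the surface that is visible of it).
The state is a dict: "time": time; "joint_positions": joint angles; "joint_velocities": joint speeds; "effort": joint torques, N m; "position": TCP position; "tool_rot": TCP orientation; "wrist_force": force on the tool from outside, world axes, zero at the start; "moment": the same for the moment, N m; "opening": finger opening in m; "gripper_force": force on a finger pad.
Only numpy, scipy, OpenCV 4.12 (cv2) and the standard library are available. Lean on these libraries where they do the work, as an engineer would, in place of code of your own. Each camera call takes 0.05 s, during which the arm holds its last target. There are 200 camera calls.

## Working session

There is one attempt and no reset: what is moved stays moved. The work goes in short steps, Python scripts to look and compute and a shell command to move; the robot and the scene stay as the last step left them, time stands still between calls to the robot, and variables do not carry over. Pictures are saved under pics/ and viewed, at most 18 in all, crops included, and the job is handed in when it is done.

```bash
mkdir -p pics; cat > h.py <<'E'
from workcell import *
import numpy as np, cv2
def world(cam, targets):
    g=get_image(cam); R=np.array(g["R"]); t=np.array(g["t"]); out={}
    for n in targets:
        out[n]=[]
        for d in search_frame(cam,n):
            X=R.T@(np.array(d["at"])-t); out[n].append((X.round(3).tolist(),round(d["score"],2)))
    return g,out
def proj(g,X):
    c=np.array(g["R"])@np.array(X)+np.array(g["t"]); p=np.array(g["mtx"])@c; return (p[:2]/p[2]).round(0)
def onplane(g,uv,z):
    R=np.array(g["R"]);t=np.array(g["t"]);c=-R.T@t
    d=R.T@np.linalg.inv(g["mtx"])@np.array([uv[0],uv[1],1.]); return c+d*(z-c[2])/d[2]
def save(g,name,crop=None,s=1):
    im=g["image"][:,:,::-1]
    if crop: im=im[crop[1]:crop[3],crop[0]:crop[2]]
    cv2.imwrite("pics/"+name,cv2.resize(im,None,fx=s,fy=s,interpolation=cv2.INTER_CUBIC))
E
python3 - <<'E'
from h import *
for c in("top","side"):
    g,o=world(c,["lid1_knob","soap1_center","jar1_rim","pump","tin","brush","balm","cup","giftbox"] if c=="top" else ["lid1_knob","soap1_center"])
    save(g,c+"0.png")
    for k,v in o.items():
        print(c,k)
        for x in v: print("  ",x,proj(g,x[0]))
print(sense())
E
```

```text
top lid1_knob
   ([0.615, 0.114, 0.094], 0.79) [261. 225.]
top soap1_center
   ([0.444, -0.057, 0.028], 0.89) [331. 298.]
top jar1_rim
   ([0.568, 0.09, 0.04], 0.52) [272. 247.]
   ([0.76, 0.205, 0.048], 0.35) [228. 172.]
top pump
   ([0.598, 0.295, 0.136], 0.63) [180. 228.]
top tin
   ([0.439, -0.2, 0.024], 0.93) [388. 300.]
   ([0.761, 0.204, 0.05], 0.24) [229. 171.]
top brush
   ([0.452, 0.402, 0.028], 0.97) [146. 293.]
top balm
   ([0.749, -0.16, 0.077], 0.93) [373. 174.]
top cup
   ([0.782, 0.032, 0.042], 0.58) [297. 165.]
   ([0.753, -0.161, 0.077], 0.55) [374. 172.]
top giftbox
   ([0.759, 0.208, 0.051], 0.61) [227. 172.]
side lid1_knob
   ([0.608, 0.124, 0.097], 0.67) [258. 271.]
   ([0.424, -0.185, 0.024], 0.41) [393. 237.]
   ([0.744, -0.151, 0.056], 0.38) [278. 189.]
   ([0.592, -0.271, 0.097], 0.36) [352. 172.]
side soap1_center
   ([0.437, -0.045, 0.03], 0.82) [362. 271.]
   ([0.747, 0.222, 0.048], 0.15) [183. 288.]
{'time': 0.65, 'joint_positions': array([-1.48910058e+00,  2.45065531e-01,  1.55778088e+00,  8.61766945e-06,
        1.33868731e+00, -1.74119639e-01]), 'joint_velocities': array([ 0.00073173, -0.00010481,  0.0017528 ,  0.00139906,  0.00095842,
        0.00086413]), 'effort': array([ 9.62037084e-04, -4.15667582e+01, -3.14772606e+01,  6.85464009e-02,
        2.88366945e-02, -1.20924207e-05]), 'position': array([ 0.16447013, -0.62887444,  0.20548762]), 'tool_rot': array([3.14153316e+00, 1.95016917e-06, 2.55813401e-01]), 'wrist_force': array([ 0.99935202, -0.59450762,  0.14555447]), 'moment': array([ 0.01522258, -0.00419304, -0.05533183]), 'gripper_force': 0.0, 'opening': 0.09389886176232182}
```

View pics/top0.png

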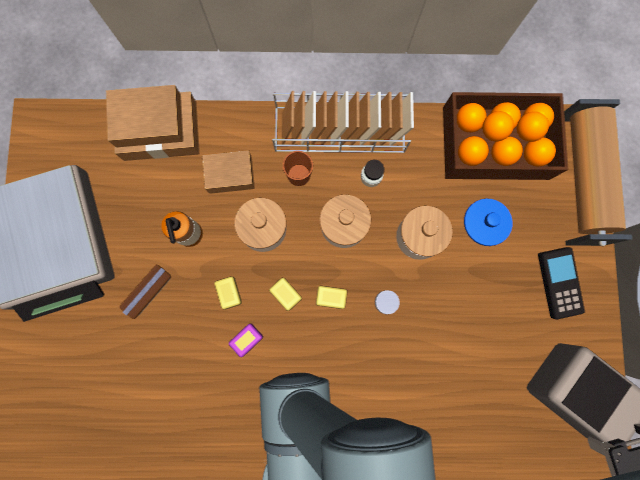

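View pics/side0.png

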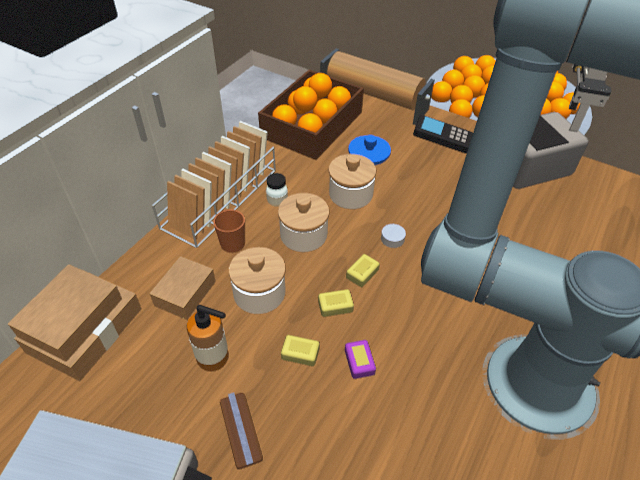

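The three yellow-olive bars are at top (228,293), (285,294) and (331,297); they are the ones meant. The purple bar at (246,341) is a look-alike. The bamboo lids on jars are at (260,222), (346,219) and (427,231); the blue lid at (489,221) is not meant.

```bash
cat >> h.py <<'E'
def soaps(g,z=0.030):
    hsv=cv2.cvtColor(g["image"],cv2.COLOR_RGB2HSV)
    m=cv2.inRange(hsv,(25,90,90),(40,255,255)); m=cv2.morphologyEx(m,cv2.MORPH_CLOSE,np.ones((3,3)))
    out=[]
    for c in cv2.findContours(m,cv2.RETR_EXTERNAL,cv2.CHAIN_APPROX_NONE)[0]:
        if cv2.contourArea(c)<150: continue
        p=np.array([onplane(g,q[0],z)[:2] for q in c],np.float32)*1000
        (x,y),(w,h),a=cv2.minAreaRect(p)
        if w<h: a+=90
        uv=c.reshape(-1,2).mean(0).round()
        out.append((round(x/1000,4),round(y/1000,4),round(max(w,h)),round(min(w,h)),round((a+90)%180-90,1),uv.tolist()))
    return out
def circles(g,z,rm,tol=.08):
    gr=cv2.cvtColor(g["image"],cv2.COLOR_RGB2GRAY); gr=cv2.resize(gr,None,fx=3,fy=3,interpolation=cv2.INTER_CUBIC)
    c0=proj(g,[.55,0,z]);c1=proj(g,[.55,.1,z]); r=3*rm*np.hypot(*(c1-c0))/.1
    C=cv2.HoughCircles(gr,cv2.HOUGH_GRADIENT_ALT,1.5,60,param1=150,param2=.7,minRadius=int(r*(1-tol)),maxRadius=int(r*(1+tol)))
    return [] if C is None else [(onplane(g,((x-1)/3,(y-1)/3),z).round(4).tolist(),round(x/3),round(y/3),round(R/3,1)) for x,y,R in C.reshape(-1,3)],r/3
E
python3 - <<'E'
from h import *
g=get_image("top"); print(g["mtx"],-np.array(g["R"]).T@g["t"])
print(*soaps(g),sep="\n"); print(circles(g,.093,.062)); print("knob",circles(g,.129,.018,.3))
s=get_image("side"); print("side",*soaps(s),sep="\n")
a=g["image"][180:370,190:520]; b=s["image"][140:390,210:410]
cv2.imwrite("pics/c1.png",cv2.resize(a[:,:,::-1],None,fx=2.4,fy=2.4,interpolation=cv2.INTER_CUBIC))
E
```

```text
[[461.09041835   0.         319.18733892]
 [  0.         461.09041835 243.53450552]
 [  0.           0.           1.        ]] [ 0.4160639  -0.01419291  1.18575943]
(0.4459, -0.0575, 69, 47, 83.0, [331.0, 297.0])
(0.4533, 0.0575, 70, 46, 42.6, [285.0, 294.0])
(0.4549, 0.2001, 71, 48, 18.8, [227.0, 292.0])
([([0.1778, 0.0002, 0.093], 306, 415, np.float32(26.0)), ([0.6192, 0.1134, 0.093], 262, 224, np.float32(25.8)), ([0.6297, -0.0864, 0.093], 344, 220, np.float32(25.2)), ([0.6035, -0.2866, 0.093], 428, 232, np.float32(25.2))], np.float64(26.040000000000003))
knob ([([0.7359, 0.0272, 0.129], 298, 172, np.float32(8.1)), ([0.6056, -0.2836, 0.129], 430, 228, np.float32(7.7)), ([0.6117, 0.3166, 0.129], 172, 223, np.float32(7.2)), ([0.6297, -0.4347, 0.129], 494, 218, np.float32(7.3)), ([0.6298, -0.0887, 0.129], 346, 217, np.float32(7.6)), ([0.6172, 0.1163, 0.129], 258, 222, np.float32(6.9)), ([0.3173, -0.6298, 0.129], 586, 356, np.float32(7.1))], np.float64(7.919999999999998))
side
(0.3363, 0.152, 43, 24, -45.4, [360.0, 355.0])
(0.4491, 0.2071, 74, 58, 17.8, [300.0, 350.0])
(0.4453, 0.0635, 73, 61, 42.4, [335.0, 302.0])
(0.4387, -0.0501, 84, 54, 82.3, [362.0, 270.0])
```

View pics/c1.png

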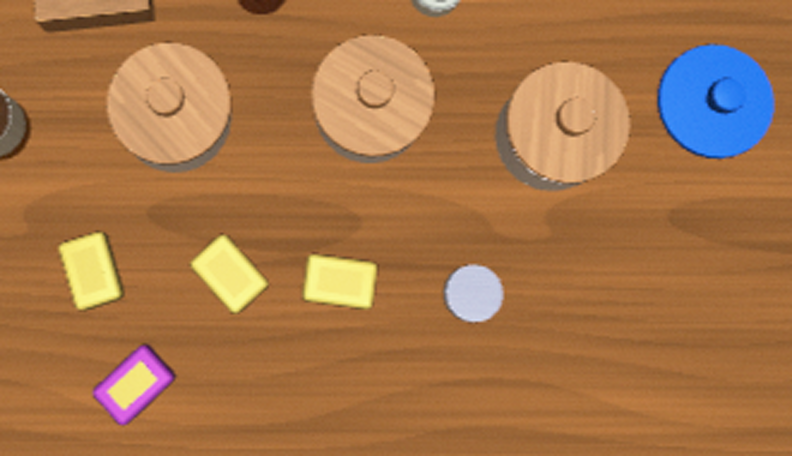

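```bash
python3 -m jog '[0,0,2,1,94, 17.6,13.76,1,5,94, 17.6,13.76,1,5,94, 17.6,13.76,1,5,94, 17.6,13.76,1,5,94, 17.6,13.76,1,5,94, 17.6,13.76,1,5,94, 17.6,13.76,1,5,94]'; python3 -m jog '[0,0,0,0,94, 0,0,0,0,94]'
python3 - <<'E'
from h import *
s=sense(); print(s["position"],s["tool_rot"],s["time"],s["joint_positions"])
g=get_image("wrist"); save(g,"w1.png"); print(g["t"],g["mtx"])
E
```

```text
time: 1.75
position: [0.5102, -0.3583, 0.2361]
tool_rot: [3.141, 0.0, 0.954]
wrist_force: [0.3, -0.7, -0.0]
opening: 0.0937
gripper_force: 0.0
time: 2.0
position: [0.5087, -0.3597, 0.2359]
tool_rot: [-3.141, 0.0, 0.954]
wrist_force: [-0.7, -0.6, -0.7]
opening: 0.0943
gripper_force: 0.0
[ 0.50868443 -0.35974001  0.23586648] [-3.14147739e+00  3.67269986e-04  9.54347892e-01] 2.0 [-7.97091945e-01  1.59404387e-01  1.60074135e+00 -3.88950594e-04
  1.38149433e+00 -1.80570291e-01]
[-0.621683   -0.02890197  0.41964738] [[371.64829954   0.         317.53547478]
 [  0.         371.64829954 242.23291439]
 [  0.           0.           1.        ]]
```

View pics/w1.png

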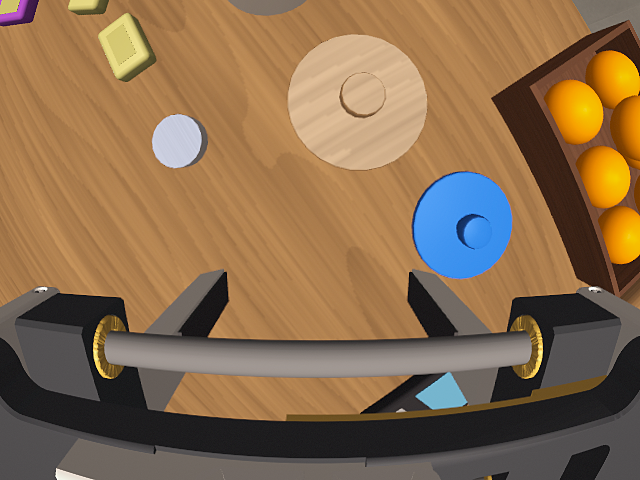

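The wrist picture shows the bamboo lid at (358,102) with its knob at (363,95), the blue lid at (461,225) and the tin at (178,140). The tool is still short of the jar, so I refine the knob position from this view.

```bash
cat >> h.py <<'E'
def fish(g,uv,z):
    K=np.array(g["mtx"]);R=np.array(g["R"]);t=np.array(g["t"]);c=-R.T@t
    d=np.array([(uv[0]-K[0,2])/K[0,0],(uv[1]-K[1,2])/K[1,1]]);th=np.hypot(*d)
    r=R.T@np.array([*(np.sin(th)*d/th),np.cos(th)]); return (c+r*(z-c[2])/r[2]).round(4)
E
python3 - <<'E'
from h import *
g=get_image("wrist"); print(fish(g,(363,95),.129),fish(g,(358,102),.093)); k=fish(g,(363,95),.129)
p=sense()["position"]; print((k-p)/.025)
E
```

```text
[ 0.602  -0.2862  0.129 ] [ 0.6019 -0.2864  0.093 ]
[ 3.76010597  2.97662207 -4.27938373]
```

```bash
python3 -m jog '[3.75,2.97,0,0,70, 3.75,2.97,0,0,70, 3.75,2.97,0,0,70, 3.75,2.97,-2,0,70, 3.75,2.97,-4,0,70, 3.75,2.97,-5.48,0,70, 3.75,2.97,-5.48,0,70]' && python3 -m jog '[0,0,0,0,20, 0,0,0,0,20, 0,0,0,0,20, 0,0,0,0,20, 0,0,0,0,20, 0,0,0,0,20]'
```

```text
time: 2.98
position: [0.5997, -0.2861, 0.0962]
tool_rot: [-3.136, 0.0, 0.951]
wrist_force: [0.8, 0.0, 0.9]
opening: 0.07
gripper_force: 0.0
time: 3.72
position: [0.603, -0.2857, 0.0998]
tool_rot: [3.14, 0.0, 0.954]
wrist_force: [-0.6, 0.3, 4.4]
opening: 0.0357
gripper_force: 30.0
```

```bash
python3 -m jog '[0,0,0.4,0,20, 0,0,1.2,0,20, 0,0,2.5,0,20, -2.3,-1.1,2.5,0,20, -4.6,-2.2,2.5,0,20, -6.4,-3,2.5,0,20, -7.32,-3.37,1.5,0,20, -7.32,-3.37,0,0,20]' && python3 -m jog '[0,0,-1.2,0,20, 0,0,-2.2,0,20, 0,0,-2.45,0,20, 0,0,-2.55,0,20, 0,0,-2.55,0,20, 0,0,-2.55,0,20]'
```

```text
time: 4.72
position: [0.4191, -0.3718, 0.1009]
tool_rot: [3.137, 0.002, 0.951]
wrist_force: [0.1, 1.1, -1.4]
opening: 0.0356
gripper_force: 30.0
time: 5.48
position: [0.4203, -0.3706, 0.0365]
tool_rot: [3.139, 0.001, 0.954]
wrist_force: [-0.0, 0.4, 0.6]
opening: 0.0352
gripper_force: 30.0
```

```bash
python3 -m jog '[0,0,-0.05,0,20, 0,0,-0.08,0,20, 0,0,-0.08,0,60, 0,0,-0.08,0,60, 0,0,-0.08,0,60, 0,0,1,0,70, 0,0,3,0,70, 0,0,5,0,70]'
python3 - <<'E'
from h import *
g=get_image("top"); print(*soaps(g),sep="\n"); g2=get_image("wrist"); save(g2,"w2.png"); save(g,"t2.png",(240,160,560,370),2.4)
print(sense()["position"],sense()["tool_rot"])
E
```

```text
time: 6.48
position: [0.4192, -0.3693, 0.1609]
tool_rot: [-3.14, -0.0, 0.954]
wrist_force: [0.5, -1.2, 0.3]
opening: 0.0703
gripper_force: 0.0
(0.4463, -0.0578, 70, 46, 82.9, [331.0, 297.0])
(0.4531, 0.0573, 70, 46, 42.6, [285.0, 294.0])
(0.4551, 0.2, 72, 48, 18.0, [227.0, 293.0])
[ 0.42202782 -0.37280371  0.16671545] [3.13035328 0.00350087 0.95399371]
```

View pics/w2.png

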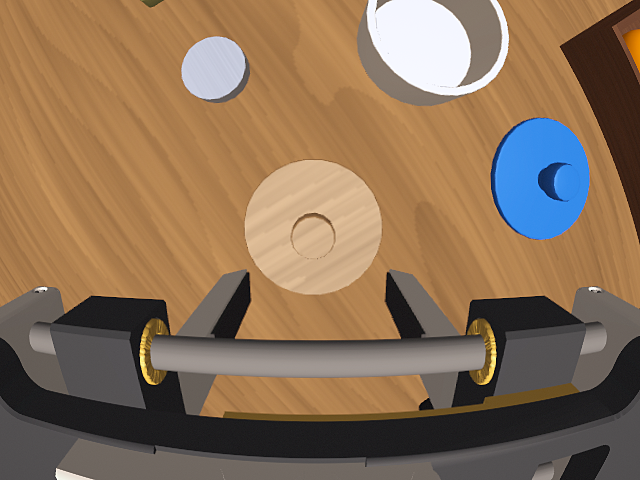

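View pics/t2.png

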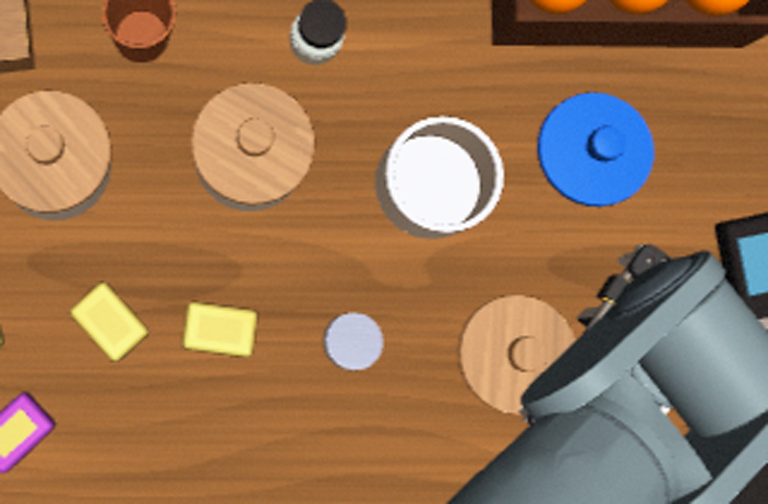

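The lid stands knob up on the counter at wrist (313,228), and its jar is open and undisturbed at crop (444,174).

```bash
python3 -m jog '[1.03,2.5,0,1,75, 1.03,5,0,2,75, 1.03,7.5,0,3,75, 1.03,10,0,3.53,75, 1.03,12,0,3.53,75, 1.03,12.5,0,3.53,75, 1.03,12.5,0,3.53,75, 1.03,12.5,0,3.53,75]'
python3 - <<'E'
from h import *
g=get_image("top"); print(onplane(g,(425,232.5),.075)); print(circles(g,.075,.060))
s=sense();print(s["position"],s["tool_rot"])
g,o=world("wrist",["soap1_center"]);print(o)
E
```

```text
time: 7.58
position: [0.4454, -0.0584, 0.16]
tool_rot: [-3.141, 0.0, 1.445]
wrist_force: [-0.3, -0.5, 0.3]
opening: 0.0748
gripper_force: 0.0
[ 0.60319545 -0.28563302  0.075     ]
([([0.6052, -0.2824, 0.075], 424, 232, np.float32(24.2)), ([0.6237, 0.118, 0.075], 260, 223, np.float32(25.3)), ([0.637, -0.0913, 0.075], 346, 218, np.float32(25.1)), ([0.4214, -0.356, 0.075], 456, 308, np.float32(24.6)), ([0.8987, 0.0213, 0.075], 302, 116, np.float32(24.2)), ([0.7757, 0.0047, 0.075], 308, 164, np.float32(24.3)), ([0.6305, -0.4446, 0.075], 490, 222, np.float32(24.2))], np.float64(24.599999999999998))
[ 0.44543028 -0.05849661  0.16002664] [-3.14138129e+00  2.35660832e-04  1.44480888e+00]
{'soap1_center': [([0.447, -0.055, 0.025], 0.7)]}
```

```bash
python3 -m jog '[0.04,0.05,-2,0,75, 0.04,0.05,-4,0,75, 0.04,0.05,-5.5,0,75, 0.04,0.05,-6.1,0,75, 0.04,0.05,-6.1,0,40, 0.04,0.05,-6.1,0,40, 0.04,0.05,-6.1,0,40, 0.04,0.05,-6.1,0,40]' && python3 -m jog '[0,0,0.3,0,40, 0,0,1.5,0,40, 0,0,4,0,40, 0,0,6,0,40, 0,0,6,0,40]'
```

```text
time: 8.72
position: [0.4475, -0.0564, 0.0091]
tool_rot: [3.139, 0.001, 1.447]
wrist_force: [-1.0, -0.2, 6.9]
opening: 0.0498
gripper_force: 30.0
time: 9.35
position: [0.4492, -0.0569, 0.1625]
tool_rot: [3.132, 0.002, 1.447]
wrist_force: [-0.9, 0.1, -1.3]
opening: 0.0499
gripper_force: 30.0
```

```bash
python3 -m jog '[1.4,-2,0,0,40, 2.8,-4,0,0,40, 4.2,-6,0,0,40, 5.6,-8,0,0,40, 6.26,-9.11,0,0,40, 6.26,-9.11,0,0,40, 6.26,-9.11,0,0,40, 6.26,-9.11,0,0,40]' && python3 -m jog '[0,0,0,0,40]'
python3 - <<'E'
from h import *
s=sense();print(s["position"],s["tool_rot"])
g=get_image("wrist");save(g,"w3.png");g=get_image("top");save(g,"t3.png")
E
```

```text
time: 10.35
position: [0.6021, -0.2823, 0.1571]
tool_rot: [-3.14, -0.001, 1.448]
wrist_force: [0.1, 1.1, -1.3]
opening: 0.0498
gripper_force: 30.0
time: 10.48
position: [0.6026, -0.2828, 0.1578]
tool_rot: [-3.142, -0.0, 1.448]
wrist_force: [0.6, -0.5, -1.8]
opening: 0.0496
gripper_force: 30.0
[ 0.60257086 -0.28276259  0.15778127] [-3.14155180e+00 -4.76621179e-05  1.44766447e+00]
```

View pics/w3.png

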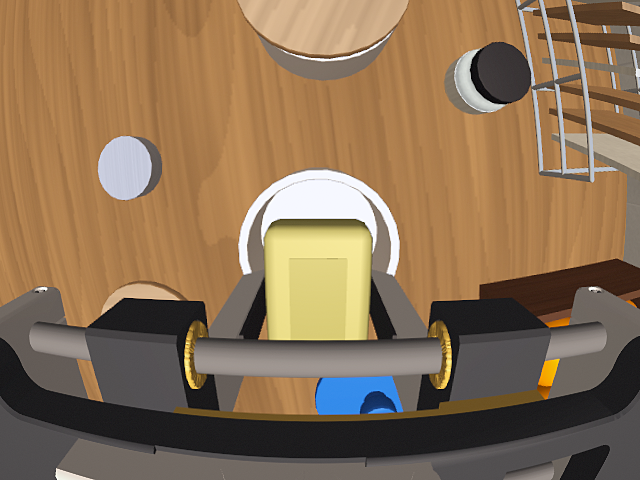

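The soap is held squarely at (318,280), over the open jar at (320,250).

```bash
python3 -m jog '[0,-0.08,-1.5,0,40, 0,-0.08,-3,0,40, 0,-0.08,-4.2,0,40, 0,-0.08,-5,0,40, 0,-0.08,-5.4,0,40, 0,-0.08,-5.58,0,40, 0,-0.08,-5.58,0,40]' && python3 -m jog '[0,0,-0.03,0,60, 0,0,-0.03,0,60, 0,0,-0.03,0,60, 0,0,0.8,0,60, 0,0,2.5,0,60, 0,0,4.5,0,60, 0,0,5.6,0,60, 0,0,5.6,0,60]'
python3 - <<'E'
from h import *
s=sense();print(s["position"],s["tool_rot"])
g=get_image("wrist");save(g,"w4.png")
E
```

```text
time: 11.45
position: [0.6033, -0.286, 0.0189]
tool_rot: [3.14, 0.001, 1.447]
wrist_force: [-0.0, 0.7, -0.2]
opening: 0.0497
gripper_force: 30.0
time: 12.45
position: [0.6047, -0.2869, 0.1629]
tool_rot: [3.135, 0.004, 1.447]
wrist_force: [0.0, -0.3, -1.2]
opening: 0.0601
gripper_force: 0.0
[ 0.60467132 -0.28689269  0.16287077] [3.1347498  0.00361887 1.44684871]
```

View pics/w4.png

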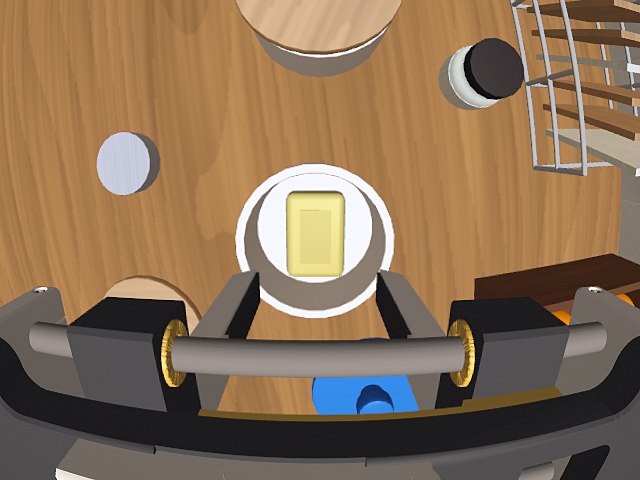

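The soap lies flat on the jar floor at (315,233), and the jar is centred at (315,241).

```bash
python3 -m jog '[-2.3,-1.1,0,0,70, -4.6,-2.2,0,0,70, -6.6,-3,0,0,70, -7.3,-3.42,0,0,70, -7.3,-3.42,0,0,70, -7.3,-3.42,-2,0,70, -7.3,-3.42,-4,0,70, -7.3,-3.42,-4.85,0,70]'
python3 - <<'E'
from h import *
s=sense();print(s["position"],s["tool_rot"])
E
python3 -m jog '[0,0,0,0,70, 0,0,0,0,20, 0,0,0,0,20, 0,0,0,0,20, 0,0,0,0,20, 0,0,0,0,20]'
```

```text
time: 13.5
position: [0.4204, -0.3683, 0.033]
tool_rot: [-3.138, -0.004, 1.449]
wrist_force: [0.2, 0.5, 0.4]
opening: 0.0697
gripper_force: 0.0
[ 0.42038738 -0.36829449  0.03301916] [-3.13797406 -0.00445884  1.44865477]
time: 14.25
position: [0.4206, -0.3716, 0.0376]
tool_rot: [3.141, 0.001, 1.447]
wrist_force: [-0.3, 1.1, 2.7]
opening: 0.0355
gripper_force: 30.0
```

```bash
python3 -m jog '[0,0,0.5,0,20, 0,0,2.5,0,20, 0,0,5,0,20, 2.3,1.1,5,0,20, 4.6,2.2,5,0,20, 6.6,3,5,0,20, 7.3,3.43,5,0,20, 7.3,3.43,5,0,20]' && python3 -m jog '[0,0,0,0,20, 0,0,0,0,20, 0,0,-0.6,0,20, 0,0,-1.2,0,20, 0,0,-1.6,0,20, 0,0,-2,0,20, 0,0,-2.2,0,20, 0,0,-2.3,0,20]'
```

```text
time: 15.25
position: [0.6028, -0.2847, 0.1616]
tool_rot: [-3.141, -0.0, 1.448]
wrist_force: [-0.4, -0.1, -3.1]
opening: 0.0353
gripper_force: 30.0
time: 16.25
position: [0.6028, -0.2854, 0.1042]
tool_rot: [-3.142, -0.0, 1.447]
wrist_force: [0.4, -1.0, -1.6]
opening: 0.0354
gripper_force: 30.0
```

Seating normally; now press gradually.

```bash
python3 -m jog '[0,0,-0.08,0,20, 0,0,-0.16,0,20, 0,0,-0.24,0,20, 0,0,-0.32,0,20, 0,0,-0.32,0,20]' && python3 -m jog '[0,0,-0.05,0,20, 0,0,-0.1,0,20, 0,0,-0.1,0,20]'
```

```text
time: 16.88
position: [0.6031, -0.2856, 0.0982]
tool_rot: [3.141, 0.0, 1.447]
wrist_force: [-3.5, 1.3, 5.3]
opening: 0.0354
gripper_force: 30.0
time: 17.25
position: [0.6031, -0.2856, 0.0966]
tool_rot: [3.141, 0.0, 1.447]
wrist_force: [-4.7, 2.7, 10.5]
opening: 0.0356
gripper_force: 30.0
```

```bash
python3 -m jog '[0,0,-0.05,0,20, 0,0,-0.1,0,20, 0,0,-0.1,0,20]' && python3 -m jog '[0,0,-0.06,0,20, 0,0,-0.12,0,20, 0,0,-0.12,0,20]'
```

```text
time: 17.62
position: [0.6032, -0.2857, 0.0965]
tool_rot: [-3.141, 0.0, 1.447]
wrist_force: [-11.5, 5.8, 20.9]
opening: 0.0356
gripper_force: 30.0
time: 18.0
position: [0.6032, -0.2857, 0.0964]
tool_rot: [-3.141, 0.001, 1.448]
wrist_force: [-16.5, 9.8, 34.3]
opening: 0.0355
gripper_force: 30.0
```

```bash
python3 -m jog '[0,0,0.2,0,20, 0,0,0.25,0,70, 0,0,0.25,0,70, 0,0,0.25,0,70, 0,0,1.5,0,70, 0,0,3.5,0,70, -2,-1,4,-2,70, -4,-2,4,-3,70]'
python3 - <<'E'
from h import *
g=get_image("side");save(g,"s5.png",(210,120,410,320),3)
g=get_image("top");print(*soaps(g),sep="\n");s=sense();print(s["position"],s["tool_rot"],s["time"])
E
```

```text
time: 19.0
position: [0.5026, -0.3364, 0.19]
tool_rot: [3.138, 0.001, 1.067]
wrist_force: [0.9, 0.2, 1.0]
opening: 0.0701
gripper_force: 0.0
(0.4528, 0.0571, 71, 46, 42.6, [285.0, 294.0])
(0.4551, 0.2003, 72, 48, 18.5, [227.0, 292.0])
[ 0.49950703 -0.33720439  0.18816077] [-3.14050498e+00  6.85742701e-04  1.06532840e+00] 19.1
```

View pics/s5.png

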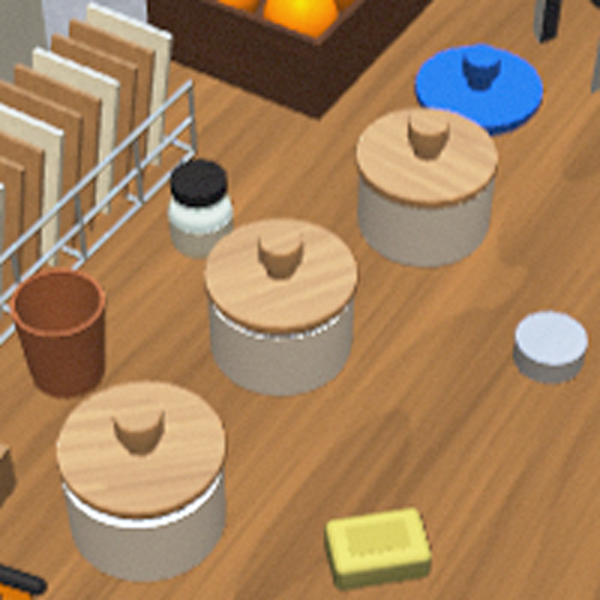

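The lid on the right jar, at crop (425,160), shows no gap now; the other two still show bands. Next is the middle jar.

```bash
python3 -m jog '[1.2,2.3,0,-1,70, 2.4,4.6,0,-2,70, 3.6,6.9,0,-2.3,70, 4.8,9,0,-2.3,70, 5,9.9,0,-2.3,70, 5,9.9,0,-2.3,70, 5,9.9,0,-2.3,70, 5,9.9,0,-2.3,70]'
python3 - <<'E'
from h import *
g,o=world("wrist",["lid1_knob"]);print(o);s=sense();print(s["position"],s["tool_rot"])
gr=cv2.cvtColor(g["image"],cv2.COLOR_RGB2GRAY);C=cv2.HoughCircles(cv2.resize(gr,None,fx=2,fy=2),cv2.HOUGH_GRADIENT_ALT,1.5,30,param1=150,param2=.6,minRadius=40,maxRadius=240)
for x,y,r in C.reshape(-1,3)/2: print(x,y,r,fish(g,(x,y),.129),fish(g,(x,y),.093))
E
```

```text
time: 20.1
position: [0.6275, -0.0891, 0.1883]
tool_rot: [-3.141, 0.0, 0.749]
wrist_force: [0.6, -0.6, 0.5]
opening: 0.07
gripper_force: 0.0
{'lid1_knob': [([0.623, 0.107, 0.089], 0.6)]}
[ 0.62758143 -0.08902381  0.18841053] [3.14151899e+00 2.11726975e-05 7.49163286e-01]
322.5 250.5 26.878656 [ 0.632  -0.0876  0.129 ] [ 0.6256 -0.0942  0.093 ]
486.75 183.75 28.61121 [ 0.7433 -0.1385  0.129 ] [ 0.7537 -0.1528  0.093 ]
326.25 45.0 27.85259 [0.7329 0.0029 0.129 ] [0.7417 0.01   0.093 ]
```

```bash
python3 -m jog '[0.12,0.05,-1.5,0,70, 0.12,0.05,-3,0,70, 0.12,0.05,-3.54,0,70, 0.12,0.05,-3.54,0,20, 0.12,0.05,-3.54,0,20, 0.12,0.05,-3.54,0,20, 0.12,0.05,-3.54,0,20, 0.12,0.05,-3.54,0,20]'
```

```text
time: 21.2
position: [0.6316, -0.0869, 0.1012]
tool_rot: [3.14, -0.001, 0.751]
wrist_force: [-1.4, 0.8, 5.0]
opening: 0.0354
gripper_force: 30.0
```

```bash
python3 -m jog '[0,0,0.4,0,20, 0,0,1.2,0,20, 0,0,3,0,20, -0.5,-0.7,4.8,0,20, -2,-2.7,5,0,20, -3.4,-4.6,5,0,20, -4.8,-6.5,5,0,20, -6.2,-8.4,5,0,20]' && python3 -m jog '[-1.3,-1.8,0,0,20, -2.23,-2.9,-1,0,20, -2.23,-2.9,-3,0,20, -2.23,-2.9,-5,0,20, -2.23,-2.9,-6.5,0,20, -2.23,-2.9,-7.2,0,20, -2.23,-2.9,-7.45,0,20, -2.23,-2.9,-7.5,0,20]'
```

```text
time: 22.2
position: [0.4746, -0.2979, 0.2262]
tool_rot: [3.14, -0.0, 0.751]
wrist_force: [0.4, -0.8, -2.0]
opening: 0.0352
gripper_force: 30.0
time: 23.2
position: [0.4208, -0.37, 0.0388]
tool_rot: [3.139, 0.0, 0.751]
wrist_force: [-0.6, -0.1, -1.0]
opening: 0.0357
gripper_force: 30.0
```

```bash
python3 -m jog '[0,0,-0.05,0,20, 0,0,-0.1,0,20, 0,0,-0.1,0,20]' && python3 -m jog '[0,0,-0.02,0,60, 0,0,-0.02,0,60, 0,0,-0.02,0,70, 0,0,1,0,70, 0,0,3,0,70, 0.3,2.5,5,-0.18,70, 0.6,5,5,-0.18,70]'
python3 - <<'E'
from h import *
g=get_image("top");print(*soaps(g),sep="\n");s=sense();print(s["position"],s["tool_rot"],s["time"]);print(circles(g,.075,.060),circles(g,.075,.053)); save(g,"t6.png",(240,160,560,370),2.4)
E
```

```text
time: 23.58
position: [0.4206, -0.3699, 0.0361]
tool_rot: [3.14, 0.0, 0.751]
wrist_force: [-1.4, 0.0, 4.5]
opening: 0.0354
gripper_force: 30.0
time: 24.45
position: [0.4347, -0.26, 0.1611]
tool_rot: [3.135, -0.001, 0.723]
wrist_force: [0.8, 0.4, -1.0]
opening: 0.0702
gripper_force: 0.0
(0.4531, 0.0575, 71, 46, 42.6, [285.0, 294.0])
(0.4552, 0.2001, 72, 48, 18.0, [227.0, 293.0])
[ 0.43453022 -0.25290166  0.15994834] [ 3.14070483e+00 -3.07484112e-03  7.28583482e-01] 24.5
([([0.6282, -0.0863, 0.075], 344, 222, np.float32(24.3)), ([0.6053, -0.2873, 0.075], 426, 232, np.float32(25.0)), ([0.625, 0.1168, 0.075], 261, 222, np.float32(25.1)), ([0.0778, 0.2257, 0.075], 207, 458, np.float32(24.2))], np.float64(24.599999999999998)) ([([0.632, -0.0863, 0.075], 344, 220, np.float32(22.0)), ([0.8996, -0.1523, 0.075], 370, 117, np.float32(21.9))], np.float64(21.73))
```

View pics/t6.png

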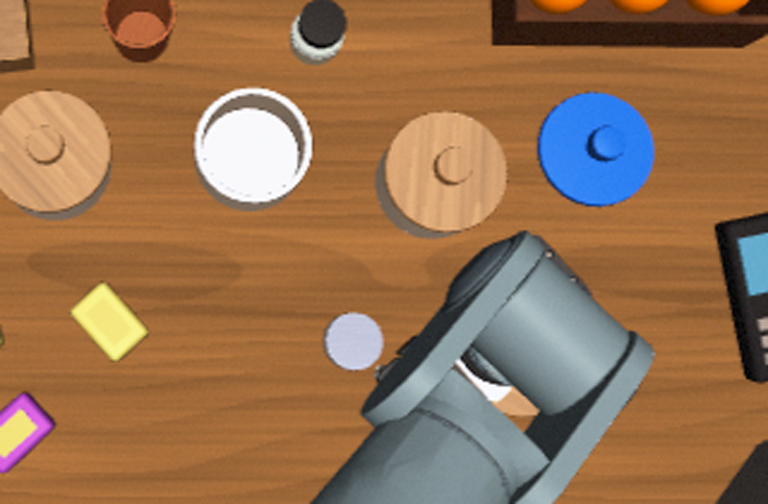

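The right jar is closed, and the middle jar is open at crop (253,147). Soap 2 is at (109,322).

```bash
python3 -m jog '[0.2,2.4,0,0.13,75, 0.3,4.8,0,0.13,75, 0.4,7.2,0,0.13,75, 0.5,9.6,0,0.13,75, 0.6,11.5,0,0.13,75, 0.7,12.1,0,0.13,75, 0.7,12.1,0,0.13,75, 0.7,12.1,0,0.13,75]'
python3 - <<'E'
from h import *
s=sense();print(s["position"],s["tool_rot"])
g,o=world("wrist",["soap1_center"]);print(o);g=get_image("top");print(soaps(g))
E
```

```text
time: 25.5
position: [0.4509, 0.0421, 0.1576]
tool_rot: [3.142, 0.0, 0.742]
wrist_force: [0.5, 0.1, -0.4]
opening: 0.0748
gripper_force: 0.0
[0.45087859 0.04214757 0.15761397] [3.14150172e+00 4.11787007e-04 7.42136628e-01]
{'soap1_center': []}
[(0.4544, 0.2005, 72, 48, 16.6, [226.0, 292.0])]
```

```bash
python3 -m jog '[0.08,0.6,0,0,75, 0.08,0.6,0,0,75, 0.08,0.6,0,0,75]'
cat >> h.py <<'E'
def wsoaps(g,z=.03):
    m=cv2.inRange(cv2.cvtColor(g["image"],cv2.COLOR_RGB2HSV),(25,60,90),(40,255,255)); o=[]
    for c in cv2.findContours(m,cv2.RETR_EXTERNAL,cv2.CHAIN_APPROX_NONE)[0]:
        if cv2.contourArea(c)<400: continue
        p=np.array([fish(g,q[0],z)[:2] for q in c],np.float32)*1000
        o.append((cv2.minAreaRect(p),c.reshape(-1,2).mean(0).round()))
    return o
E
python3 - <<'E'
from h import *
g=get_image("wrist");print(*wsoaps(g),sep="\n");s=sense();print(s["position"],s["tool_rot"])
E
```

```text
time: 26.02
position: [0.4527, 0.0585, 0.1577]
tool_rot: [-3.142, 0.0, 0.744]
wrist_force: [0.8, 0.2, 0.3]
opening: 0.0748
gripper_force: 0.0
(((337.05389404296875, 155.0307159423828), (24.65671730041504, 45.63501739501953), 42.642051696777344), array([157., 257.]))
(((453.0769348144531, 60.020484924316406), (72.92950439453125, 48.03015899658203), 42.319190979003906), array([318., 233.]))
(((455.1802673339844, 200.151123046875), (71.94273376464844, 51.40863800048828), 18.18177604675293), array([200., 124.]))
[0.45270049 0.05844053 0.1576736 ] [-3.14157687e+00  1.21000566e-04  7.44029047e-01]
```

```bash
python3 -m jog '[0,0.03,-2,0,75, 0,0.03,-4,0,75, 0,0.03,-5.5,0,75, 0,0.03,-6,0,75, 0,0.03,-6,0,40, 0,0.03,-6,0,40, 0,0.03,-6,0,40, 0,0.03,-6,0,40]' && python3 -m jog '[0,0,0.3,0,40, 0,0,1.5,0,40, 0,0,4,0,40, 1.7,-1.4,6,0,40, 3.6,-3,6,0,40, 5.5,-4.6,6,0,40, 7.1,-5.85,6,0,40, 7.1,-5.85,6,0,40]' && python3 -m jog '[0,0,0,0,40, 0,0,0,0,40]'
```

```text
time: 27.08
position: [0.4542, 0.0589, 0.0093]
tool_rot: [3.139, -0.002, 0.744]
wrist_force: [-0.5, -0.5, 7.5]
opening: 0.0496
gripper_force: 30.0
time: 28.08
position: [0.6317, -0.0897, 0.1567]
tool_rot: [-3.141, 0.001, 0.741]
wrist_force: [-0.6, -0.1, -1.3]
opening: 0.0497
gripper_force: 30.0
time: 28.32
position: [0.6294, -0.0861, 0.158]
tool_rot: [-3.141, 0.0, 0.745]
wrist_force: [-0.2, 0.5, -1.2]
opening: 0.0501
gripper_force: 30.0
```

```bash
python3 -m jog '[0.03,-0.05,-1.5,0,40, 0.03,-0.05,-3,0,40, 0.03,-0.05,-4.2,0,40, 0.03,-0.05,-5,0,40, 0.03,-0.05,-5.4,0,40, 0.03,-0.05,-5.6,0,40, 0.03,-0.05,-5.6,0,40]' && python3 -m jog '[0,0,-0.02,0,60, 0,0,-0.02,0,60, 0,0,-0.02,0,60, 0,0,0.8,0,60, 0,0,2.5,0,60, 0,0,4.5,0,60, 0,0,5.6,0,60, 0,0,6.6,0,60]' && python3 -m jog '[0,0,0,0,60, 0,0,0,0,60]'
python3 - <<'E'
from h import *
g=get_image("wrist");save(g,"w7.png");print(*wsoaps(g,.038),sep="\n");s=sense();print(s["position"],s["tool_rot"])
gr=cv2.cvtColor(g["image"],cv2.COLOR_RGB2GRAY);C=cv2.HoughCircles(cv2.resize(gr,None,fx=2,fy=2),cv2.HOUGH_GRADIENT_ALT,1.5,30,param1=150,param2=.6,minRadius=100,maxRadius=240)
if C is not None:
  for x,y,r in C.reshape(-1,3)/2: print(x,y,r,fish(g,(x,y),.075))
E
```

```text
time: 29.2
position: [0.6315, -0.0885, 0.0184]
tool_rot: [3.141, -0.001, 0.744]
wrist_force: [0.0, 0.7, -1.7]
opening: 0.0497
gripper_force: 30.0
time: 30.2
position: [0.6316, -0.0885, 0.1862]
tool_rot: [3.139, -0.002, 0.744]
wrist_force: [0.8, -0.1, 0.3]
opening: 0.0601
gripper_force: 0.0
time: 30.45
position: [0.6305, -0.0883, 0.1822]
tool_rot: [-3.141, 0.0, 0.744]
wrist_force: [-0.0, 0.1, 0.3]
opening: 0.0599
gripper_force: 0.0
(((630.3099365234375, -87.788330078125), (71.8923110961914, 47.86207580566406), 42.531898498535156), array([319., 231.]))
(((464.78692626953125, 191.3878173828125), (73.2618408203125, 56.98992919921875), 19.09358024597168), array([ 30., 171.]))
[ 0.63020213 -0.08816162  0.18148718] [-3.13975622e+00  1.05886980e-03  7.43639382e-01]
320.25 237.0 64.572716 [ 0.6333 -0.0867  0.075 ]
320.25 237.0 73.20058 [ 0.6333 -0.0867  0.075 ]
126.0 77.25 66.4295 [0.6246 0.1264 0.075 ]
```

View pics/w7.png

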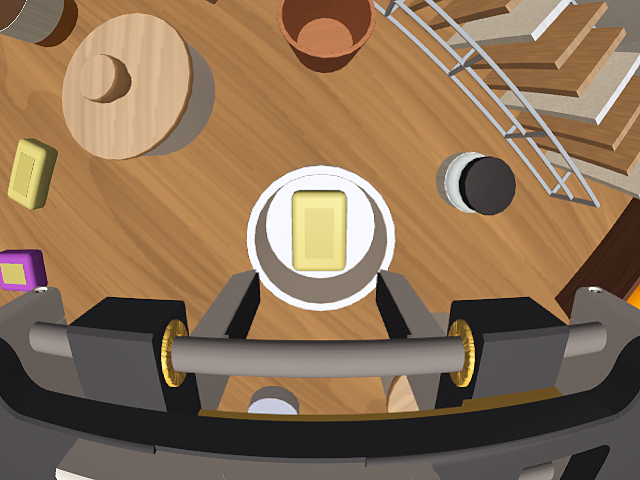

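Soap 2 lies flat at (319,231) in the middle jar (rim centre at (320,237)). I fetch the lid.

```bash
python3 -m jog '[-1.4,-1.9,0,0,70, -2.8,-3.8,0,0,70, -4.2,-5.7,0,0,70, -5.6,-7.5,0,0,70, -7,-9.4,0,0,70, -8.2,-11,0,0,70, -8.4,-11.27,0,0,70, -8.4,-11.27,0,0,70]' && python3 -m jog '[0,0,0,0,70, 0,0,0,0,70]'
```

```text
time: 31.5
position: [0.4206, -0.3697, 0.1817]
tool_rot: [-3.14, -0.001, 0.743]
wrist_force: [0.1, -0.0, 0.6]
opening: 0.07
gripper_force: 0.0
time: 31.75
position: [0.4217, -0.3691, 0.1825]
tool_rot: [-3.141, -0.0, 0.746]
wrist_force: [0.4, 0.0, 0.7]
opening: 0.0698
gripper_force: 0.0
```

```bash
python3 -m jog '[-0.04,-0.03,-2,0,70, -0.04,-0.03,-4,0,70, -0.04,-0.03,-5.4,0,70, -0.04,-0.03,-5.8,0,70, -0.04,-0.03,-5.8,0,20, -0.04,-0.03,-5.8,0,20, -0.04,-0.03,-5.8,0,20, -0.04,-0.03,-5.8,0,20]' && python3 -m jog '[0,0,0.5,0,20, 0,0,2.5,0,20, 0,0,5,0,20, 0,0,7.5,0,20, 1.4,1.9,7.7,0,20, 2.8,3.8,7.7,0,20, 4.2,5.7,7.7,0,20, 5.6,7.5,7.7,0,20]' && python3 -m jog '[1.4,1.9,0,0,20, 2.6,3.5,0,0,20, 2.86,3.81,-1,0,20, 2.86,3.81,-2.5,0,20, 2.86,3.81,-2.5,0,20, 2.86,3.81,-2.5,0,20]'
```

```text
time: 32.75
position: [0.4203, -0.3714, 0.0388]
tool_rot: [3.14, 0.0, 0.744]
wrist_force: [-1.6, 1.6, 3.7]
opening: 0.0356
gripper_force: 30.0
time: 33.75
position: [0.5607, -0.1817, 0.231]
tool_rot: [3.141, -0.0, 0.744]
wrist_force: [0.5, -1.5, -1.3]
opening: 0.0354
gripper_force: 30.0
time: 34.5
position: [0.6321, -0.0886, 0.1694]
tool_rot: [3.14, -0.001, 0.743]
wrist_force: [0.4, -0.4, -0.6]
opening: 0.0354
gripper_force: 30.0
```

```bash
python3 -m jog '[0,0.05,-0.8,0,20, 0,0.05,-1.4,0,20, 0,0.05,-1.8,0,20, 0,0.05,-2.1,0,20, 0,0.05,-2.3,0,20, 0,0.05,-2.45,0,20, 0,0.05,-2.55,0,20, 0,0.05,-2.55,0,20]' && python3 -m jog '[0,0,-0.08,0,20, 0,0,-0.16,0,20, 0,0,-0.24,0,20, 0,0,-0.32,0,20, 0,0,-0.32,0,20]'
```

```text
time: 35.5
position: [0.6316, -0.087, 0.1041]
tool_rot: [3.141, -0.0, 0.744]
wrist_force: [0.0, 0.4, -2.1]
opening: 0.0354
gripper_force: 30.0
time: 36.12
position: [0.6319, -0.087, 0.0978]
tool_rot: [3.141, -0.0, 0.744]
wrist_force: [-3.9, 0.1, 6.8]
opening: 0.0355
gripper_force: 30.0
```

```bash
python3 -m jog '[0,0,-0.08,0,20, 0,0,-0.15,0,20, 0,0,-0.15,0,20]' && python3 -m jog '[0,0,-0.06,0,20, 0,0,-0.12,0,20, 0,0,-0.12,0,20]'
```

```text
time: 36.5
position: [0.632, -0.087, 0.0977]
tool_rot: [3.142, 0.001, 0.744]
wrist_force: [-13.1, 3.2, 23.5]
opening: 0.0351
gripper_force: 30.0
time: 36.88
position: [0.6321, -0.0869, 0.0976]
tool_rot: [-3.141, 0.001, 0.745]
wrist_force: [-21.2, 5.2, 38.5]
opening: 0.0354
gripper_force: 30.0
```

```bash
python3 -m jog '[0,0,0.2,0,20, 0,0,0.28,0,70, 0,0,0.28,0,70, 0,0,0.28,0,70, 0,0,1.5,0,70, 0,0,3.3,0,70, 0,2,4,-1,70, 0,4,4,-2,70]' && python3 -m jog '[-0.3,2,0,-1,70, -0.56,4.06,0,-1.05,70, -0.56,4.06,0,-1.05,70, -0.56,4.06,0,-1.05,70, -0.56,4.06,0,-1.05,70]'
python3 - <<'E'
from h import *
s=sense();print(s["position"],s["tool_rot"]);t=get_image("side");save(t,"s8.png",(210,120,410,320),3)
g=get_image("wrist")
gr=cv2.cvtColor(g["image"],cv2.COLOR_RGB2GRAY);C=cv2.HoughCircles(cv2.resize(gr,None,fx=2,fy=2),cv2.HOUGH_GRADIENT_ALT,1.5,30,param1=150,param2=.6,minRadius=40,maxRadius=240)
for x,y,r in C.reshape(-1,3)/2: print(x,y,r,fish(g,(x,y),.129),fish(g,(x,y),.093))
print(wsoaps(g))
E
```

```text
time: 37.88
position: [0.6327, 0.0136, 0.1913]
tool_rot: [3.139, -0.003, 0.458]
wrist_force: [0.4, 0.1, -0.7]
opening: 0.0697
gripper_force: 0.0
time: 38.5
position: [0.6177, 0.1133, 0.189]
tool_rot: [3.141, 0.0, 0.316]
wrist_force: [-0.2, -0.5, 0.3]
opening: 0.0699
gripper_force: 0.0
[0.61774366 0.11327361 0.18898505] [3.14149636e+00 3.06790261e-04 3.16154012e-01]
312.75 246.0 84.46935 [0.6227 0.1196 0.129 ] [0.6142 0.1174 0.093 ]
529.5 279.75 51.380005 [ 0.6484 -0.0462  0.129 ] [ 0.6438 -0.0734  0.093 ]
475.5 99.75 43.96027 [0.7533 0.0465 0.129 ] [0.7644 0.0333 0.093 ]
312.75 246.0 25.58132 [0.6227 0.1196 0.129 ] [0.6142 0.1174 0.093 ]
440.25 113.25 27.266083 [0.7341 0.0676 0.129 ] [0.7424 0.0575 0.093 ]
611.25 190.5 22.759472 [ 0.7419 -0.0975  0.129 ] [ 0.7513 -0.1324  0.093 ]
133.5 181.5 33.47113 [0.6276 0.2532 0.129 ] [0.6199 0.2711 0.093 ]
192.75 318.0 23.810345 [0.5434 0.1868 0.129 ] [0.523  0.1946 0.093 ]
57.75 192.75 21.397377 [0.6012 0.3203 0.129 ] [0.5895 0.3483 0.093 ]
[]
```

View pics/s8.png

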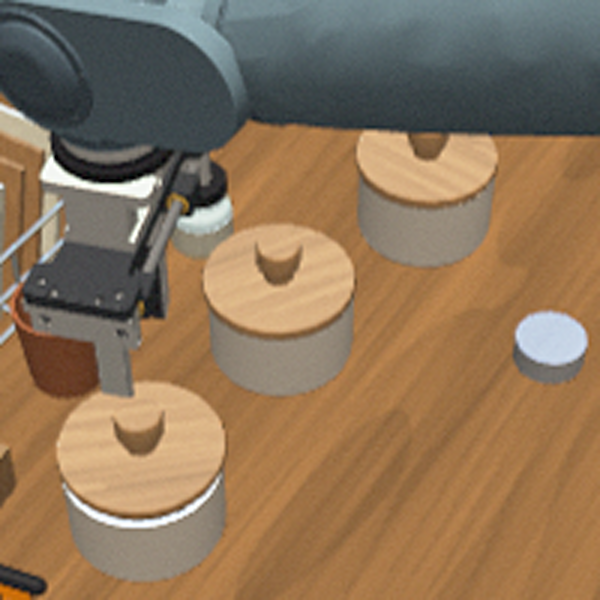

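Both loaded jars now show no gap at crop (280,330) and (425,200). I refine the last knob.

```bash
python3 - <<'E'
from h import *
g=get_image("wrist"); gr=cv2.resize(cv2.cvtColor(g["image"],cv2.COLOR_RGB2GRAY),None,fx=3,fy=3,interpolation=cv2.INTER_CUBIC)[540:960,720:1170]
for lo,hi in((60,100),):
  C=cv2.HoughCircles(gr,cv2.HOUGH_GRADIENT_ALT,1.5,100,param1=60,param2=.5,minRadius=lo,maxRadius=hi)
  for x,y,r in C.reshape(-1,3): u=((x+720)/3,(y+540)/3); print(u,r/3,fish(g,u,.129))
_,o=world("wrist",["lid1_knob"]);print(o)
save(g,"w9.png",(210,140,430,340),3)
E
```

```text
(np.float32(311.5), np.float32(247.0)) 27.801657 [0.6217 0.1203 0.129 ]
(np.float32(311.5), np.float32(247.0)) 23.582672 [0.6217 0.1203 0.129 ]
{'lid1_knob': [([0.624, 0.121, 0.094], 0.58)]}
```

View pics/w9.png

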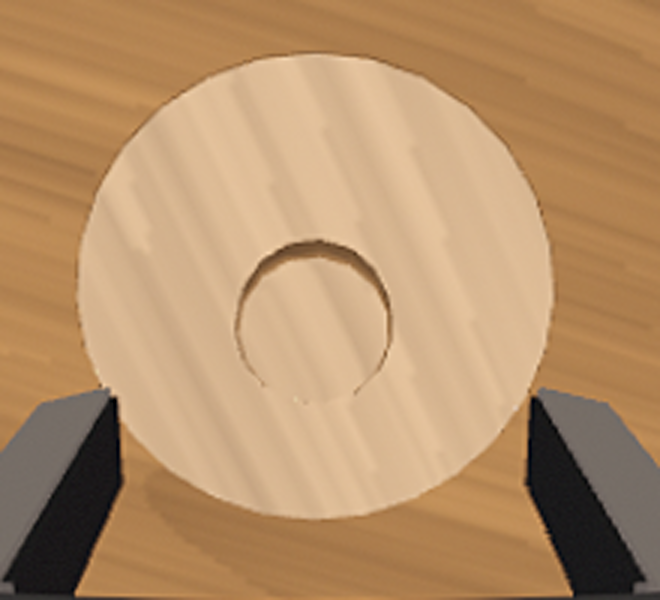

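The knob's top is at crop (314,328), i.e. about 2 mm to the left of the fingers' midline.

```bash
python3 -m jog '[0.07,0.11,-1.5,0,70, 0.07,0.11,-3,0,70, 0.07,0.11,-3.54,0,70, 0.07,0.11,-3.54,0,70, 0.07,0.11,-3.54,0,20, 0.07,0.11,-3.54,0,20, 0.07,0.11,-3.54,0,20, 0.07,0.11,-3.54,0,20]' && python3 -m jog '[0,0,0,0,20, 0,0,0,0,20]'
```

```text
time: 39.75
position: [0.6196, 0.1172, 0.1013]
tool_rot: [3.141, -0.001, 0.318]
wrist_force: [0.6, 0.0, 0.4]
opening: 0.0356
gripper_force: 30.0
time: 40.0
position: [0.6196, 0.1172, 0.1013]
tool_rot: [3.141, -0.001, 0.318]
wrist_force: [-0.4, -1.4, 4.5]
opening: 0.0354
gripper_force: 30.0
```

```bash
python3 -m jog '[0,0,0.4,0,20, 0,0,1.2,0,20, 0,0,2.8,0,20, -2,-1.4,3,0,20, -4,-2.8,3,0,20, -6,-4.2,3,0,20, -6.78,-4.69,2,0,20, -6.78,-4.69,0,0,20]' && python3 -m jog '[0,0,-1.2,0,20, 0,0,-2.1,0,20, 0,0,-2.4,0,20, 0,0,-2.5,0,20, 0,0,-2.5,0,20, 0,0,-2.5,0,20]'
```

```text
time: 41.0
position: [0.4514, -0.0013, 0.1034]
tool_rot: [3.137, -0.007, 0.316]
wrist_force: [0.7, 0.6, -1.9]
opening: 0.0355
gripper_force: 30.0
time: 41.75
position: [0.4505, -0.0001, 0.0392]
tool_rot: [3.141, -0.002, 0.318]
wrist_force: [0.1, 0.4, -1.8]
opening: 0.0354
gripper_force: 30.0
```

```bash
python3 -m jog '[0,0,-0.06,0,20, 0,0,-0.12,0,20, 0,0,-0.12,0,20]' && python3 -m jog '[0,0,-0.02,0,60, 0,0,-0.02,0,60, 0,0,-0.02,0,70, 0,0,1,0,70, 0,0,3,0,70, 0,0,5,0,70, 0,0,5,0,70, 0,0,5,0,70]'
python3 - <<'E'
from h import *
s=sense();print(s["position"],s["tool_rot"])
g=get_image("top");print(soaps(g),circles(g,.075,.060)); g=get_image("wrist");print(*wsoaps(g),sep="\n")
E
```

```text
time: 42.12
position: [0.4507, 0.0002, 0.0363]
tool_rot: [3.141, -0.001, 0.318]
wrist_force: [-0.6, 2.1, 5.7]
opening: 0.0355
gripper_force: 30.0
time: 43.12
position: [0.4492, 0.0002, 0.1595]
tool_rot: [-3.141, 0.001, 0.318]
wrist_force: [-0.5, -0.5, -0.7]
opening: 0.0697
gripper_force: 0.0
[4.49211627e-01 1.94889610e-04 1.59458200e-01] [-3.14106600e+00  8.87393792e-04  3.17746692e-01]
[(0.4552, 0.2, 72, 48, 18.2, [228.0, 292.0])] ([([0.6163, 0.1178, 0.075], 260, 226, np.float32(24.4)), ([0.6078, -0.2886, 0.075], 426, 231, np.float32(25.0)), ([0.637, -0.09, 0.075], 346, 218, np.float32(24.9)), ([0.6329, -0.441, 0.075], 488, 222, np.float32(23.8)), ([0.9, 0.0213, 0.075], 302, 116, np.float32(24.6)), ([0.8999, -0.1739, 0.075], 378, 117, np.float32(24.0))], np.float64(24.599999999999998))
(((337.5278015136719, 155.46322631835938), (25.052968978881836, 45.437110900878906), 42.7688102722168), array([133., 289.]))
(((455.8912353515625, 197.6891326904297), (71.68888854980469, 55.46712875366211), 18.063945770263672), array([118., 163.]))
```

```bash
python3 -m jog '[0.2,2.3,0,0,75, 0.2,4.6,0,0,75, 0.2,6.9,0,0,75, 0.2,8,0,0,75, 0.2,8,0,0,75, 0.2,8,0,0,75, 0.2,8,0,0,75]'
python3 - <<'E'
from h import *
s=sense();print(s["position"],s["tool_rot"])
g=get_image("wrist");print(*wsoaps(g),sep="\n")
E
```

```text
time: 44.1
position: [0.4547, 0.199, 0.1597]
tool_rot: [3.142, 0.001, 0.316]
wrist_force: [-0.2, -0.1, 0.4]
opening: 0.0748
gripper_force: 0.0
[0.45465905 0.19900579 0.15974961] [3.14154718e+00 8.94519921e-04 3.16151025e-01]
(((455.22467041015625, 203.666015625), (71.41353607177734, 48.33347702026367), 18.106962203979492), array([314., 231.]))
```

```bash
python3 -m jog '[0.02,0.09,-2,0,75, 0.02,0.09,-4,0,75, 0.02,0.09,-5.5,0,75, 0.02,0.09,-6.08,0,75, 0.02,0.09,-6.08,0,40, 0.02,0.09,-6.08,0,40, 0.02,0.09,-6.08,0,40, 0.02,0.09,-6.08,0,40]' && python3 -m jog '[0,0,0.3,0,40, 0,0,1.5,0,40, 0,0,4,0,40, 2,-1,6,0,40, 4,-2,6,0,40, 6,-3,6,0,40, 6.55,-3.37,6,0,40, 6.55,-3.37,6,0,40]' && python3 -m jog '[0,0,0,0,40, 0,0,0,0,40]'
python3 - <<'E'
from h import *
s=sense();print(s["position"],s["tool_rot"])
g=get_image("wrist");save(g,"w10.png")
E
```

```text
time: 45.15
position: [0.4567, 0.2026, 0.0099]
tool_rot: [3.141, -0.003, 0.318]
wrist_force: [-0.4, -0.9, 7.0]
opening: 0.0497
gripper_force: 30.0
time: 46.15
position: [0.6185, 0.1178, 0.1575]
tool_rot: [-3.141, 0.002, 0.317]
wrist_force: [-0.5, 0.4, -1.6]
opening: 0.0497
gripper_force: 30.0
time: 46.4
position: [0.6178, 0.1191, 0.1582]
tool_rot: [-3.141, 0.001, 0.319]
wrist_force: [-0.8, 0.2, -1.0]
opening: 0.05
gripper_force: 30.0
[0.61778808 0.11908655 0.15819246] [-3.14128302e+00  5.29331382e-04  3.19201763e-01]
```

View pics/w10.png

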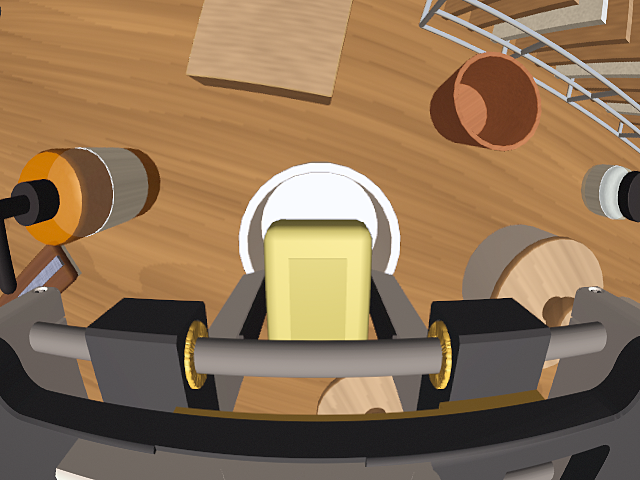

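The third soap is held at (318,280), centred over the jar's mouth at (320,245).

```bash
python3 -m jog '[0.06,-0.05,-1.5,0,40, 0.06,-0.05,-3,0,40, 0.06,-0.05,-4.2,0,40, 0.06,-0.05,-5,0,40, 0.06,-0.05,-5.4,0,40, 0.06,-0.05,-5.6,0,40, 0.06,-0.05,-5.6,0,40]' && python3 -m jog '[0,0,-0.02,0,60, 0,0,-0.02,0,60, 0,0,-0.02,0,60, 0,0,0.8,0,60, 0,0,2.5,0,60, 0,0,4.5,0,60, 0,0,5.6,0,60, 0,0,6.6,0,60]' && python3 -m jog '[0,0,0,0,60, 0,0,0,0,60]'
python3 - <<'E'
from h import *
g=get_image("wrist");print(*wsoaps(g,.038),sep="\n");s=sense();print(s["position"],s["tool_rot"])
gr=cv2.cvtColor(g["image"],cv2.COLOR_RGB2GRAY);C=cv2.HoughCircles(cv2.resize(gr,None,fx=2,fy=2),cv2.HOUGH_GRADIENT_ALT,1.5,30,param1=150,param2=.6,minRadius=100,maxRadius=240)
if C is not None:
  for x,y,r in C.reshape(-1,3)/2: print(x,y,r,fish(g,(x,y),.075))
E
```

```text
time: 47.32
position: [0.621, 0.1169, 0.0188]
tool_rot: [3.141, -0.001, 0.318]
wrist_force: [-0.5, -0.2, -1.0]
opening: 0.0497
gripper_force: 30.0
time: 48.32
position: [0.6211, 0.1169, 0.1867]
tool_rot: [3.141, -0.003, 0.318]
wrist_force: [-0.0, -0.0, -0.4]
opening: 0.0597
gripper_force: 0.0
time: 48.58
position: [0.62, 0.1168, 0.1827]
tool_rot: [-3.141, 0.001, 0.318]
wrist_force: [0.9, -0.6, -0.7]
opening: 0.0599
gripper_force: 0.0
(((619.6196899414062, 117.83126831054688), (71.1136474609375, 47.82452392578125), 18.12508201599121), array([318., 230.]))
[0.61968708 0.11679904 0.18200946] [-3.14097132e+00  1.95289101e-03  3.17792808e-01]
316.5 237.75 65.12627 [0.621  0.1195 0.075 ]
316.5 237.75 73.37696 [0.621  0.1195 0.075 ]
105.0 387.0 58.287376 [0.3967 0.2833 0.075 ]
```

```bash
python3 -m jog '[-2,-1.4,0,0,70, -4,-2.8,0,0,70, -6,-4.2,0,0,70, -6.76,-4.66,0,0,70, -6.76,-4.66,0,0,70, -6.76,-4.66,0,0,70]' && python3 -m jog '[0,0,-2,0,70, 0,0,-4,0,70, 0,0,-5.4,0,70, 0,0,-5.82,0,70, 0,0,-5.82,0,20, 0,0,-5.82,0,20, 0,0,-5.82,0,20, 0,0,-5.82,0,20]'
```

```text
time: 49.38
position: [0.4519, 0.0007, 0.1829]
tool_rot: [-3.141, 0.0, 0.318]
wrist_force: [0.8, 0.1, 0.3]
opening: 0.0704
gripper_force: 0.0
time: 50.38
position: [0.4523, 0.0002, 0.0387]
tool_rot: [3.141, -0.002, 0.318]
wrist_force: [-0.8, 0.6, 3.0]
opening: 0.0357
gripper_force: 30.0
```

```bash
python3 -m jog '[0,0,0.5,0,20, 0,0,2.5,0,20, 0,0,5,0,20, 2,1.4,5.2,0,20, 4,2.8,5.2,0,20, 6,4.2,5.2,0,20, 6.77,4.71,5.2,0,20, 6.77,4.71,5.2,0,20]' && python3 -m jog '[0,0,0,0,20, 0,0,0,0,20]'
```

```text
time: 51.38
position: [0.6211, 0.1188, 0.1677]
tool_rot: [-3.142, 0.001, 0.319]
wrist_force: [-0.6, -1.1, -2.1]
opening: 0.0355
gripper_force: 30.0
time: 51.62
position: [0.6199, 0.1174, 0.1679]
tool_rot: [3.142, 0.0, 0.317]
wrist_force: [0.2, -0.0, -2.4]
opening: 0.0356
gripper_force: 30.0
```

```bash
python3 -m jog '[0.03,0.02,-0.8,0,20, 0.03,0.02,-1.4,0,20, 0.03,0.02,-1.8,0,20, 0.03,0.02,-2.1,0,20, 0.03,0.02,-2.3,0,20, 0.03,0.02,-2.45,0,20, 0.03,0.02,-2.5,0,20, 0.03,0.02,-2.5,0,20]' && python3 -m jog '[0,0,-0.08,0,20, 0,0,-0.16,0,20, 0,0,-0.24,0,20, 0,0,-0.32,0,20, 0,0,-0.32,0,20]'
```

```text
time: 52.62
position: [0.6216, 0.1186, 0.1054]
tool_rot: [3.141, -0.0, 0.318]
wrist_force: [0.6, 0.4, -1.4]
opening: 0.0354
gripper_force: 30.0
time: 53.25
position: [0.622, 0.1185, 0.0988]
tool_rot: [3.141, -0.001, 0.318]
wrist_force: [-4.2, -0.2, 5.4]
opening: 0.0354
gripper_force: 30.0
```

```bash
python3 -m jog '[0,0,-0.08,0,20, 0,0,-0.15,0,20, 0,0,-0.15,0,20]' && python3 -m jog '[0,0,-0.06,0,20, 0,0,-0.12,0,20, 0,0,-0.12,0,20]'
```

```text
time: 53.62
position: [0.6222, 0.1184, 0.0976]
tool_rot: [3.141, -0.0, 0.318]
wrist_force: [-10.5, -2.0, 17.2]
opening: 0.0353
gripper_force: 30.0
time: 54.0
position: [0.6228, 0.1186, 0.0974]
tool_rot: [3.141, -0.001, 0.318]
wrist_force: [-16.3, -2.1, 30.1]
opening: 0.0356
gripper_force: 30.0
```

```bash
python3 -m jog '[0,0,-0.06,0,20, 0,0,-0.06,0,20]' && python3 -m jog '[0,0,0.3,0,20, 0,0,0.35,0,70, 0,0,0.35,0,70, 0,0,0.35,0,70, 0,0,1.5,0,70, 0,0,3.5,0,70, -2,0,5,0,70, -4.5,0,6,0,70]' && python3 -m jog '[-2,-2,0,0,70, -3,-4,0,0,70, -3,-6,0,0,70, -3,-8,0,0,70, -3,-8,0,0,70, -3,-8,0,0,70]'
python3 - <<'E'
from h import *
t=get_image("side");g=get_image("top");print(soaps(g));print(sense()["time"])
a=cv2.resize(t["image"][140:320,215:395],(540,540),interpolation=cv2.INTER_CUBIC)
b=cv2.resize(g["image"][150:360,140:560],None,fx=.6,fy=.6)
o=np.zeros((540,540+252,3),np.uint8);o[:,:540]=a;o[:b.shape[0],540:]=b
cv2.imwrite("pics/f.png",o[:,:,::-1])
E
```

```text
time: 54.25
position: [0.6235, 0.1188, 0.097]
tool_rot: [3.14, -0.003, 0.319]
wrist_force: [-15.1, -1.2, 33.4]
opening: 0.0355
gripper_force: 30.0
time: 55.25
position: [0.5134, 0.1185, 0.2391]
tool_rot: [3.141, -0.002, 0.317]
wrist_force: [-0.6, -0.6, 0.5]
opening: 0.0699
gripper_force: 0.0
time: 56.0
position: [0.4383, -0.0809, 0.2368]
tool_rot: [-3.141, 0.0, 0.318]
wrist_force: [-0.4, 0.7, -0.6]
opening: 0.0699
gripper_force: 0.0
[]
56.1
```

View pics/f.png

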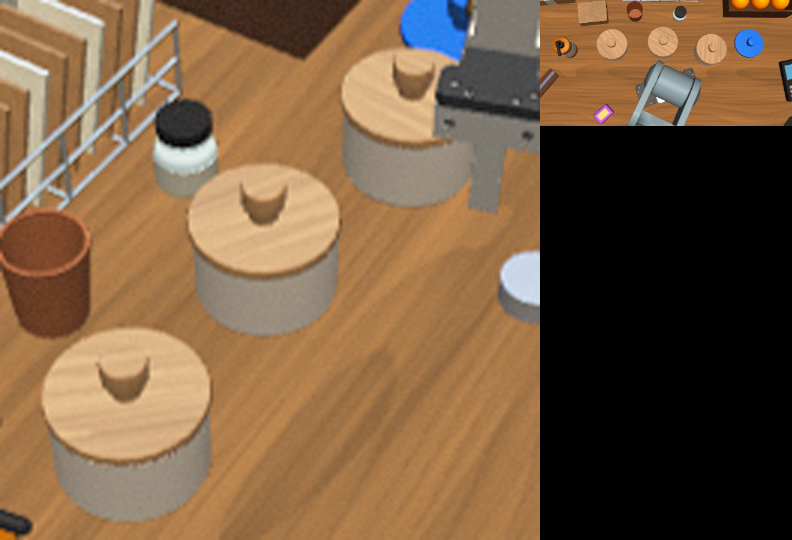

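All three are closed. The left jar shows a faint light speckle under its flange at (130,458), so I press its knob once more from the top with shut fingers.

```bash
python3 -m jog '[2,2,0,0,0, 4,4,0,0,0, 6,6,0,0,0, 7.34,7.98,0,0,0, 7.34,7.98,0,0,0, 7.34,7.98,-2,0,0, 7.34,7.98,-3.6,0,0, 7.34,7.98,-4.1,0,0]' && python3 -m jog '[0,0,0,0,0, 0,0,-0.1,0,0, 0,0,-0.2,0,0, 0,0,-0.3,0,0, 0,0,-0.3,0,0]'
```

```text
time: 57.1
position: [0.6196, 0.1197, 0.1313]
tool_rot: [-3.14, 0.005, 0.32]
wrist_force: [-0.5, -0.3, -0.2]
opening: 0.0003
gripper_force: 0.0
time: 57.72
position: [0.6219, 0.118, 0.1272]
tool_rot: [-3.142, 0.0, 0.318]
wrist_force: [-0.0, -0.9, -0.2]
opening: 0.0004
gripper_force: 0.0
```

```bash
python3 -m jog '[0,0,-0.06,0,0, 0,0,-0.12,0,0, 0,0,-0.16,0,0, 0,0,-0.16,0,0]' && python3 -m jog '[0,0,-0.06,0,0, 0,0,-0.12,0,0, 0,0,-0.12,0,0]'
```

```text
time: 58.22
position: [0.6219, 0.1181, 0.1233]
tool_rot: [-3.142, 0.0, 0.318]
wrist_force: [-0.9, -0.5, 1.9]
opening: 0.0007
gripper_force: 0.7
time: 58.6
position: [0.6221, 0.1181, 0.1232]
tool_rot: [3.141, 0.0, 0.318]
wrist_force: [-8.0, -1.1, 14.3]
opening: 0.0005
gripper_force: 7.4
```

```bash
python3 -m jog '[0,0,-0.05,0,0, 0,0,-0.1,0,0, 0,0,-0.1,0,0]' && python3 -m jog '[0,0,1,0,0, 0,0,3,0,0, -2,-1,5,0,0, -4,-1,5,0,0, -6,-2,5,0,0, -8,-4,5,0,0, -8,-6,5,0,0, -8,-6,5,0,0]'
python3 - <<'E'
from h import *
t=get_image("side");save(t,"f2.png",(180,130,420,330),3)
E
```

```text
time: 58.98
position: [0.6223, 0.1181, 0.1231]
tool_rot: [3.141, 0.001, 0.318]
wrist_force: [-13.8, -1.9, 25.5]
opening: 0.0006
gripper_force: 12.8
time: 59.98
position: [0.4215, -0.0345, 0.2429]
tool_rot: [3.14, -0.001, 0.312]
wrist_force: [0.7, -0.3, 0.2]
opening: 0.0008
gripper_force: 0.0
```

View pics/f2.png

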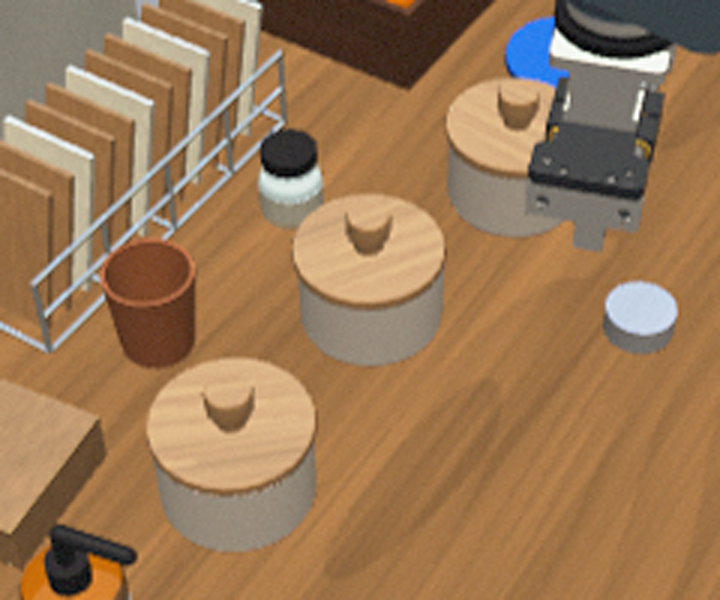

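All three lids sit flush, at (230,430), (370,250) and (515,130), and the speckle is only the rim edge of a slightly off-centre lid. The fingers met that knob's top at 123 mm, which is the home height, and the robot is clear.

```bash
python3 -c "from workcell import *; print(sign_off())"
```

```text
the job is handed in; nothing more can be done
None
```

The job is handed in: each of the three olive-green soap bars lies flat in its own canister, all three lids are back on and pressed home, and I left the other goods alone (about 60 s of the 210 s used).

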